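# Reset the length stop of the cheese log portioner and feed the log

### The arm

A 6-joint arm with a two-finger parallel gripper is mounted at the origin on a cart in front of the work surface, level with it; the furniture and walls round the work are solid. World frame = base frame: x ahead of the robot, y to its left, z up, the work surface at z = 0. Lengths are in mm, angles in rad, forces in N, time in s.
With the tool pointing down it reaches from about 350 to 875 mm from the base axis. Payload 4.2 kg.
Tool frame: the origin (TCP) lies midway between the tips of the shut fingers; the grasp point (between the pads) lies 19 mm behind it; z points along the fingers, y is the direction in which the jaws open and shut (so a half turn about z gives the same grasp; the last joint's range is limited). The gripper opens to 85 mm and grips with 20 to 120 N. Pads are 22 mm wide; open, the fingers measure 114 mm over their backs; the gripper's body (76 mm by 85 mm) begins 54 mm behind the grasp point. The pads swing forward as they close: fully open they stand 13 mm farther back than shut.
Start: joints at [-0.885, 0.385, 0.008, 0, -1.194, -0.259], TCP at [258.737, -568.906, 231.312] pointing down, gripper open.
Joint ranges: [-3.14, 3.14], [-1.21, 2.06], [-1.07, 1.41], [-3.16, 2.05], [-2.99, -0.16], [-3.1, 3.1]. Speed limits (rad/s): [2.79, 2.79, 3.14, 3.14, 3.14, 3.14].

### API

Orientations are given as a unit quaternion [x, y, z, w].
In Python, from bench import readout, optics, workorder, nets gives the robot as it stands. The module is installed in compiled form; this text tells all that it offers.
- The arm moves only by the tool move_arm, never from a script. Its argument "steps" is a list of rows, each a list of 7 numbers: the opening, from -1 (shut) to 1 (fully open), so that 0 is half open, then the shift along the world's x, y, z in mm, then the turn, a rotation vector about the world's x, y, z in rad. In form: [[gripper, tx, ty, tz, wx, wy, wz], ...]. A call has 1 to 5 rows; each row is the pose to reach, as a shift and turn from the pose commanded when the call began; what a row does not reach only later rows make up. A row lasts 1/12 s, in which the tool goes at most 41.7 mm and 7.16 degrees, less where a joint would pass 70% of its speed; a pose out of reach is approached as far as the arm can. A call with a gripper value outside its range is refused whole. The fingers move at their own pace and stop on an object; the grip force is fixed at half the most. Time passes only in rows, so rows that repeat a pose let the fingers close. It gives the time, the measured TCP pose, the force and the opening at its end, in the units of the state.
- readout.read_state(): the state, without advancing time (a new reading comes with each control period).
- optics.get_image(name): name is "scene" or "top"; returns a dict with "frame" (480x640x3 uint8, blue, green, red), "fx", "fy", "cx", "cy" (pixels), "k1" (the pictures are not rectified: a ray, as slopes to the right and down, at radius r is drawn at 1 + k1 r^2 times it, then the intrinsics apply), "rvec" (rotation vector, rad) and "tvec" (3), from world to camera coordinates, as OpenCV has them. Camera axes: x right, y down, z forward; pixel columns grow to the right and rows downward; lengths in mm; the calibration is good to about 2 mm. A picture is of the moment at which its call begins. There is no depth.
- workorder.job_done(): hands the job in, once; it reports no verdict.
Trained networks look in a picture, given as the dict that the camera call returned (one of the last four; its "shot" number tells which), for a name from the list of things; names that differ only in an ending like _2 or _b are one class to them, and where a whole thing is asked for, a point or a joint stands for the part that bears it (a point fixed in the world has none). Each returns a list of dicts, best first, with "conf" (0 to 1); they miss things now and then, are a little off and sometimes report something else, mostly with a low value. They report only what shows in the picture. A call takes as long as a camera call.
- nets.silhouettes(name, picture): "region" (480x640 bool, what is visible of it) and "extent" ([left, top, right, bottom] in pixels, round what is visible of it).
- nets.tip_of(name, picture): "uv" ([column, row] in pixels: a listed point, or the origin of a listed thing).
The state is a dict: "clock": time; "joints": joint angles; "joint_vel": joint speeds; "joint_efforts": joint torques, N m; "position": TCP position; "ee_rot": TCP orientation; "contact_force": force on the tool from outside, world axes, zero at the start; "wrist_torque": the same for the moment, N m; "gripper_width": finger opening in mm.
Only numpy, scipy, OpenCV 4.12 (cv2) and the standard library are available. Lean on these libraries where they do the work, as an engineer would, in place of code of your own. Each camera call takes 0.05 s, during which the arm holds its last target.

### The job

Set the cheese log portioner for its longer cut: hold the spring plunger down while you push the steel stop along past it, away from the knife slit, until the plunger springs up again and locks the stop at its long setting. Then push the cheese log in the trough forward from behind until its front end rests against the stop. Pressing and pushing is enough: do not lift the log, and leave the other cheeses where they are.

Things in the scene. Friction and masses are not known exactly. Their poses are not given: they have to be found in the camera images.
- portioner: Cheese log portioner, a white plastic board fixed to the counter at a varying place and yaw. Origin: under the knife slit on the trough's middle line, at slate height. x runs along the trough in the feeding direction (roughly away from the robot), y to its left, z up. Board: x -156 to +111 mm, y -80 to +43 mm, top at z = 22 mm.
- slit (a point): Point on the trough floor (z = 22 mm) in the middle of the 3 mm knife slit, which cuts the walls at portioner x = 0. The trough lies along portioner y = 0: 48 mm wide inside, walls 8 mm thick with tops at z = 40 mm, open at the near end. Steel keepers up to z = 32 mm guide the stop's foot on the right of the trough.
- plunger_top (a point): Middle of the top of the spring plunger's black mushroom head (26 mm across) on the right of the trough at portioner x = 7, y = -58 mm; it is pressed straight down. Its top is at z = 50 mm when up and 42 mm when fully down. The point moves with it.
- plunger (a joint): Plunger travel in m: 0 up (2 N to start it), 0.008 fully down (6 N). Up, its square shoulder locks the stop's foot both ways; pressed 6 mm or more the stop can slide. Once the stop has slid 3 mm or more, the foot itself keeps the plunger about 5 mm down, until the foot's second window comes over it and it springs up.
- stop (a joint): Travel of the steel stop along portioner +x in m: about 0 at the short setting (25 mm cut) where it starts, 0.035 at the long setting (60 mm cut); 2 mm of play either way when locked. It slides with about 2 to 4 N once the plunger is down.
- thumb_plate (a point): Top edge (z = 72 mm) of the stop's upright thumb plate, on its near face (towards portioner -x), in line with the plunger head. The plate is 30 mm wide across, 6 mm thick, upright from the foot to the top; its near face stands 18 mm beyond the plunger's middle at the short setting and is where to push the stop. Moves with the stop.
- stop_face (a point): Point on the stop's near face in the middle of the trough, at the height of the trough floor; axes as the portioner's. The log's front end is to rest against this face (42 mm wide, from 3 to 50 mm above the trough floor). Moves with the stop.
- feed_log: Ashed goat cheese log lying in the trough, 144 mm long, 42 mm wide, 38 mm high, about 0.2 kg. Origin: middle of its underside. Its length runs along its own y axis, which points back against the feeding direction. Its front end, the one towards the stop, starts near the knife slit; its rear end is 72 mm behind the origin.
- spare_log: Second ashed cheese log, 146 x 44 x 40 mm, lying on the slate to the left of the portioner; origin at the middle of its underside, length along its y. To be left alone.
- drum: Drum-shaped goat cheese, 62 mm across, 72 mm high, standing on the slate; origin at the middle of its underside. To be left alone.
- brick: Ashed truncated-pyramid goat cheese, 57 x 63 x 54 mm, standing on the slate; origin at the middle of its underside. To be left alone.

How it is judged:
By the outcome, as a careful person would: the job done as asked, in the order asked, and still so for the second after the job is handed in, with the robot touching nothing.
It also fails if it takes over 48 s, if anything falls off the work surface, if the arm or the gripper's body presses on something with over 40 N, if the wrist force passes 120 N, or if a joint passes its speed limit or range.

## Working session

There is one attempt and no reset: what is moved stays moved. The work goes in short steps, Python scripts to look and compute and a tool call to move; the robot and the scene stay as the last step left them, time stands still between calls to the robot, and variables do not carry over. Pictures are saved under pics/ and viewed, and the job is handed in when it is done.

Besides the shell and the picture viewer there is one more tool, called after "Request:" as a command line: name --pt "numbers of a row" for each row, then --argument value for the rest. move_arm: Moves the arm, as the interface text tells. Its arguments: {"type":"object","properties":{"steps":{"type":"array","items":{"type":"array","items":{"type":"number"}}}},"required":["steps"]}

```bash
mkdir -p pics; cat > h.py <<'E'
import numpy as np,cv2
from bench import readout,optics,workorder,nets
def K(p): return np.array([[p['fx'],0,p['cx']],[0,p['fy'],p['cy']],[0,0,1.]])
def ray(p,uv):
    x=cv2.undistortPoints(np.array([[uv]],float),K(p),np.array([p['k1'],0,0,0.]))[0,0]
    R=cv2.Rodrigues(np.array(p['rvec'],float))[0]; t=np.array(p['tvec'],float).ravel()
    return -R.T@t, R.T@np.array([x[0],x[1],1])
def atz(p,uv,z):
    c,d=ray(p,uv); return c+d*(z-c[2])/d[2]
def proj(p,P):
    return cv2.projectPoints(np.array(P,float).reshape(-1,1,3),np.array(p['rvec'],float),np.array(p['tvec'],float),K(p),np.array([p['k1'],0,0,0.]))[0][:,0]
def tri(rs):
    A=np.zeros((3,3));b=np.zeros(3)
    for c,d in rs:
        d=d/np.linalg.norm(d);M=np.eye(3)-np.outer(d,d);A+=M;b+=M@c
    return np.linalg.solve(A,b)
E
python3 - <<'E'
from h import *
s=readout.read_state();print(s)
ps={n:optics.get_image(n) for n in('scene','top')}
for n,p in ps.items():
    im=p['frame'].copy()
    print(n,ray(p,(320,240))[0].round())
    for t,z in (('slit',22),('plunger_top',50),('thumb_plate',72),('stop_face',22),('feed_log',22),('portioner',0),('spare_log',0),('drum',0),('brick',0)):
        for r in nets.tip_of(t,p)[:2]:
            print(t,r['conf'],np.round(r['uv'],1),atz(p,r['uv'],z).round(1))
            if r['conf']>.4: cv2.circle(im,tuple(int(v) for v in r['uv']),3,(0,0,255),-1);cv2.putText(im,t,tuple(int(v) for v in r['uv']),0,.4,(0,0,255))
    cv2.imwrite(f'pics/{n}0.png',im); cv2.imwrite(f'pics/{n}raw0.png',p['frame'])
E
```

```text
{'clock': 0.0, 'joints': array([-8.85430577e-01,  3.85576948e-01,  6.59407100e-03, -4.87535502e-04,
       -1.19395307e+00, -2.58594545e-01]), 'joint_vel': array([ 0.0006326 ,  0.00101419,  0.00037123, -0.00113621, -0.00053084,
       -0.0017739 ]), 'joint_efforts': array([-1.17047166e-04, -3.92290807e+01,  1.88403583e+01,  4.18614686e+00,
       -4.52326130e-03,  3.46057391e-06]), 'position': array([ 258.47920878, -568.40649613,  230.19852271]), 'ee_rot': array([-2.11681889e-01,  9.77338008e-01,  1.05585511e-03, -2.84593377e-04]), 'contact_force': array([-0.94380826,  0.28503351,  0.15480929]), 'wrist_torque': array([-0.01619053,  0.00587934, -0.01007519]), 'gripper_width': 85.25230745243591}
scene [-16. 781. 610.]
slit 0.64 [375.3 223.5] [623.8 176.4  22. ]
plunger_top 0.48 [388.6 205. ] [637.1 126.   50. ]
plunger_top 0.39 [375.2 232.2] [567.1 227.7  50. ]
thumb_plate 0.66 [380.  191.7] [669.8 128.1  72. ]
stop_face 0.92 [366.  220.8] [645.1 187.8  22. ]
stop_face 0.2 [373.6 221. ] [634.4 172.9  22. ]
feed_log 0.74 [389.3 235. ] [569.5 179.9  22. ]
spare_log 0.88 [345.1 284.5] [509.7 351.5   0. ]
drum 0.58 [283.1 306.2] [526.7 489.5   0. ]
drum 0.55 [238.2 342.8] [492.  602.3   0. ]
brick 0.61 [236.5 342. ] [495.4 604.    0. ]
top [ 412.  327. 1013.]
slit 0.88 [385.2 227.3] [629.5 179.6  22. ]
slit 0.2 [249.8 270.8] [522.9 482.9  22. ]
plunger_top 0.43 [412.8 225.7] [628.4 122.3  50. ]
thumb_plate 0.61 [414.9 212.1] [653.9 121.9  72. ]
stop_face 0.62 [384.8 216.3] [655.2 180.4  22. ]
feed_log 0.78 [387.9 256.5] [562.4 173.8  22. ]
feed_log 0.61 [413.1 222.4] [642.4 115.6  22. ]
portioner 0.75 [383.1 227.6] [633.5 181.2   0. ]
spare_log 0.81 [307.9 277.1] [514.1 353.    0. ]
drum 0.67 [250.  272.9] [520.5 485.6   0. ]
drum 0.66 [197.4 283.8] [492.6 604.8   0. ]
brick 0.72 [389.1 257.7] [563.  167.6   0. ]
brick 0.65 [198.3 285.1] [489.7 602.5   0. ]
```

View pics/top0.png

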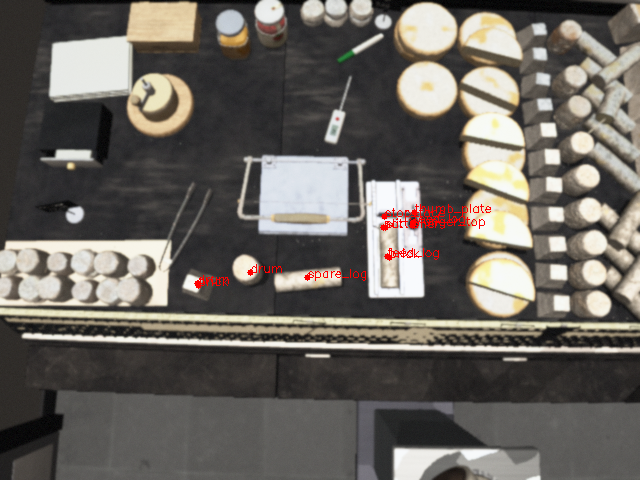

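View pics/sceneraw0.png

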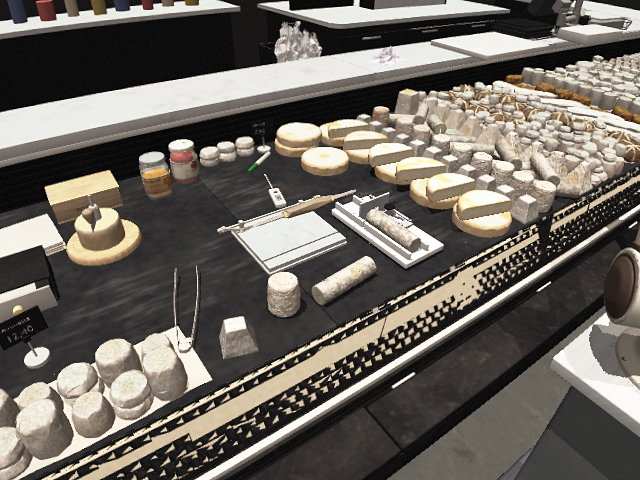

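```bash
python3 - <<'E'
import cv2
a=cv2.imread('pics/topraw0.png')[150:350,300:500];cv2.imwrite('pics/topc.png',cv2.resize(a,(600,600),interpolation=2))
a=cv2.imread('pics/sceneraw0.png')[160:280,310:470];cv2.imwrite('pics/scenec.png',cv2.resize(a,(800,600),interpolation=2))
E
```

```text
(no output)
```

View pics/topc.png

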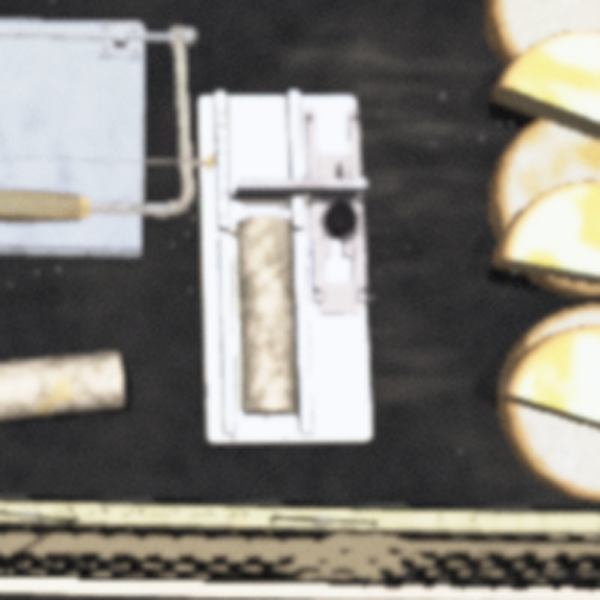

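View pics/scenec.png

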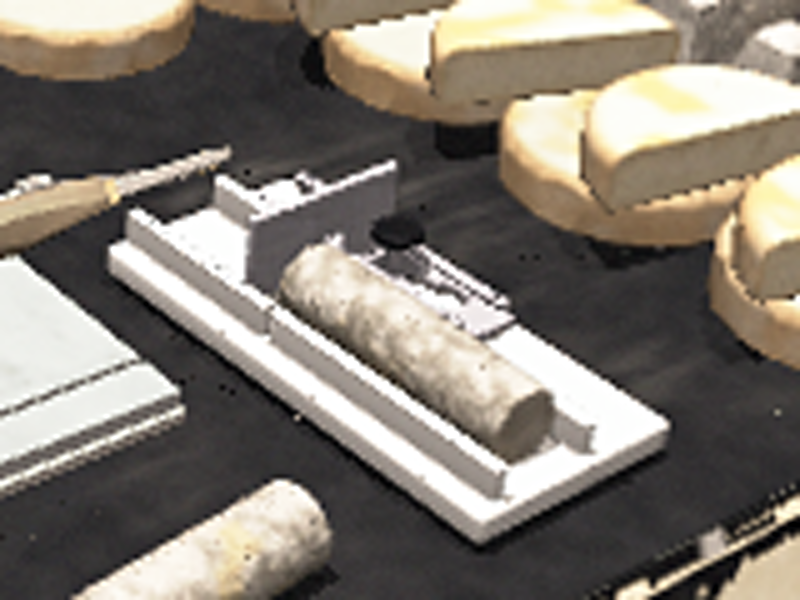

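```bash
cat > fit.py <<'E'
from h import *
from scipy.optimize import least_squares
def W(q,P):
    c,s=np.cos(q[2]),np.sin(q[2]);P=np.atleast_2d(np.array(P,float))
    return np.c_[q[0]+c*P[:,0]-s*P[:,1],q[1]+s*P[:,0]+c*P[:,1],P[:,2]]
E
python3 - <<'E'
from fit import *
T=optics.get_image('top');S=optics.get_image('scene')
t=lambda x,y:(300+x/3-.33,150+y/3-.33); s=lambda x,y:(310+x/5-.4,160+y/5-.4)
obs=[(T,[111,43,22],t(199,96)),(T,[111,-80,22],t(357,96)),(T,[-156,43,22],t(207,438)),(T,[-156,-80,22],t(373,436)),
(T,[7,-58,50],t(340,218)),(T,[25,-18,72],t(240,189)),
(S,[-156,43,22],s(480,525)),(S,[-156,-80,22],s(668,425)),(S,[111,43,22],s(110,247)),(S,[7,-58,50],s(398,230))]
f=lambda q,o=obs:np.concatenate([proj(p,W(q,P))[0]-np.array(uv) for p,P,uv in o])
for o in (obs,obs[:5],obs[6:]):
    r=least_squares(lambda q:f(q,o),[628,178,0],x_scale=[10,10,.1]);print(r.x.round(3),r.fun.reshape(-1,2).round(1).tolist())
q=least_squares(f,[628,178,0],x_scale=[10,10,.1]).x
np.save('q.npy',q)
for n,p in(('T',T),('S',S)):
    im=p['frame'].copy();im=cv2.resize(im,None,fx=4,fy=4,interpolation=2)
    def L(a,c=(0,0,255)):
        u=(proj(p,W(q,a))*4+1.5).astype(int);cv2.polylines(im,[u],False,c,1)
    L([[-156,-80,22],[-156,43,22],[111,43,22],[111,-80,22],[-156,-80,22]])
    L([[-156,24,40],[111,24,40]],(0,255,0));L([[-156,-24,40],[111,-24,40]],(0,255,0));L([[0,-32,40],[0,32,40]],(255,0,0))
    L([[7+13*np.cos(a),-58+13*np.sin(a),50] for a in np.linspace(0,6.3,30)],(255,255,0))
    L([[25,-73,72],[25,-43,72]],(255,0,255))
    c=proj(p,W(q,[-20,-20,22]))[0]*4
    x,y=int(c[0])-400,int(c[1])-300
    cv2.imwrite(f'pics/fit{n}.png',im[y:y+600,x:x+800])
for n in [[7,-58,50],[25,-58,72],[-150,0,22]]: print(W(q,n).round(1))
E
```

```text
[6.27366e+02 1.84620e+02 3.70000e-02] [[-3.5, -0.0], [-3.4, -0.6], [-2.3, 1.7], [-2.3, 1.4], [-2.3, -0.3], [14.4, -0.7], [0.2, -0.4], [0.7, -0.7], [-2.4, 0.1], [-0.7, -0.4]]
[6.28906e+02 1.78194e+02 2.70000e-02] [[-0.2, -0.8], [-0.2, -0.8], [-0.1, 0.8], [-0.1, 1.2], [0.6, -0.6]]
[6.26476e+02 1.82965e+02 1.60000e-02] [[-0.4, -0.1], [1.1, 0.2], [-1.1, -0.4], [0.4, -0.2]]
[[636.5 126.9  50. ]]
[[654.5 127.6  72. ]]
[[477.5 179.   22. ]]
```

```bash
python3 - <<'E'
from fit import *
T=optics.get_image('top');S=optics.get_image('scene')
t=lambda x,y:(300+x/3-.33,150+y/3-.33); s=lambda x,y:(310+x/5-.4,160+y/5-.4)
obs=[(T,[111,43,22],t(199,96)),(T,[111,-80,22],t(357,96)),(T,[-156,43,22],t(207,438)),(T,[-156,-80,22],t(373,436)),
(T,[7,-58,50],t(340,218)),
(S,[-156,43,22],s(480,525)),(S,[-156,-80,22],s(668,425)),(S,[111,43,22],s(110,247)),(S,[7,-58,50],s(398,230))]
f=lambda q,o=obs:np.concatenate([proj(p,W(q,P))[0]-np.array(uv) for p,P,uv in o])
r=least_squares(f,[628,178,0],x_scale=[10,10,.1]);q=r.x;print(q,r.fun.reshape(-1,2).round(1).tolist())
np.save('q.npy',q)
for n,p in(('T',T),('S',S)):
    im=p['frame'].copy();im=cv2.resize(im,None,fx=4,fy=4,interpolation=2)
    def L(a,c=(0,0,255)):
        u=(proj(p,W(q,a))*4+1.5).astype(int);cv2.polylines(im,[u],False,c,1)
    L([[-156,-80,22],[-156,43,22],[111,43,22],[111,-80,22],[-156,-80,22]])
    L([[-156,24,40],[111,24,40]],(0,255,0));L([[-156,-24,40],[111,-24,40]],(0,255,0));L([[0,-32,40],[0,32,40]],(255,0,0))
    L([[7+13*np.cos(a),-58+13*np.sin(a),50] for a in np.linspace(0,6.3,30)],(255,255,0))
    L([[25,-73,72],[25,-43,72]],(255,0,255))
    c=proj(p,W(q,[-20,-20,22]))[0]*4
    x,y=int(c[0])-400,int(c[1])-300
    cv2.imwrite(f'pics/fit{n}.png',im[y:y+600,x:x+800])
for n in [[7,-58,50],[25,-58,72],[-150,0,22]]: print(W(q,n).round(1))
E
```

```text
[6.28751014e+02 1.79421553e+02 2.18430869e-02] [[-0.5, -0.8], [-0.4, -0.6], [-1.0, 0.8], [-1.0, 1.4], [0.1, -0.4], [0.5, -1.3], [1.5, -1.1], [-0.6, -1.1], [0.8, -1.1]]
[[637.  121.6  50. ]]
[[655. 122.  72.]]
[[478.8 176.1  22. ]]
```

View pics/fitT.png

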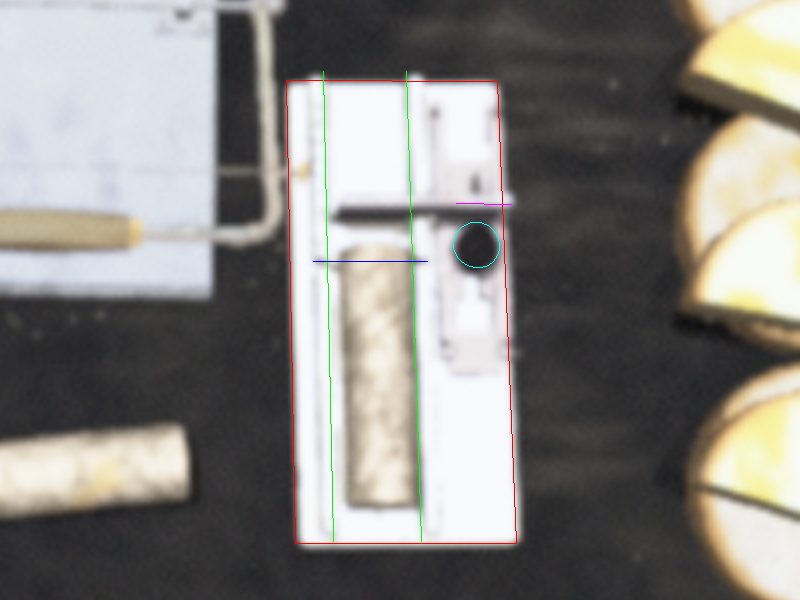

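View pics/fitS.png

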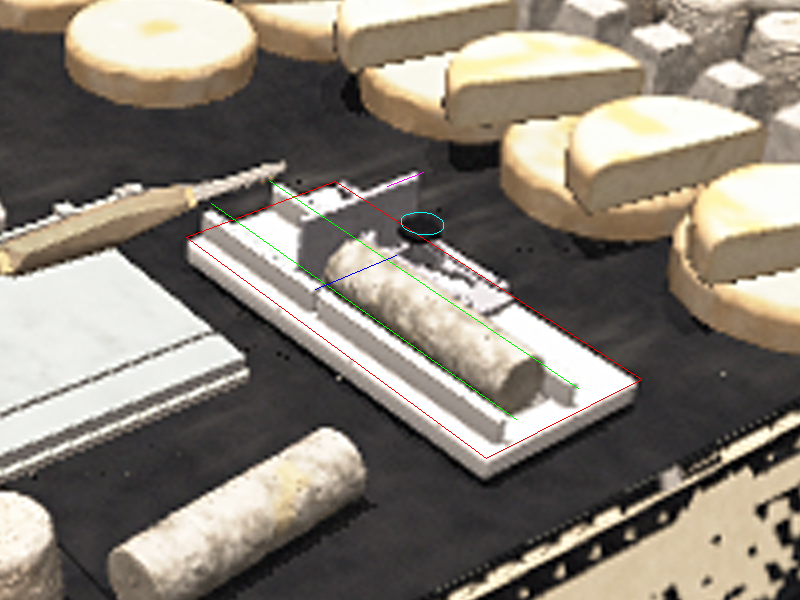

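Request:
move_arm --pt "-1 20 36 0 0 0 -0.1" --pt "-1 40 72 0 0 0 -0.2" --pt "-1 60 108 0 0 0 -0.3" --pt "-1 80 144 0 0 0 -0.4" --pt "-1 100 180 0 0 0 -0.4"

```text
clock: 1.62
position: [359.2, -387.3, 231.5]
ee_rot: [-0.011, 1.0, -0.0, 0.0]
contact_force: [0.7, 0.6, 0.1]
gripper_width: 25.7
```

Request:
move_arm --pt "-1 20 36 0 0 0 0" --pt "-1 40 72 0 0 0 0" --pt "-1 60 108 0 0 0 0" --pt "-1 80 144 0 0 0 0" --pt "-1 100 180 0 0 0 0"

```text
clock: 2.03
position: [459.4, -207.0, 231.8]
ee_rot: [-0.013, 1.0, -0.0, 0.0]
contact_force: [0.5, -0.8, -1.1]
gripper_width: -0.4
```

Request:
move_arm --pt "-1 20 36 0 0 0 0" --pt "-1 40 72 0 0 0 0" --pt "-1 60 108 0 0 0 0" --pt "-1 80 144 0 0 0 0" --pt "-1 100 180 0 0 0 0"

```text
clock: 2.45
position: [559.4, -26.9, 231.7]
ee_rot: [-0.014, 1.0, 0.0, 0.0]
contact_force: [1.5, -0.8, 0.8]
gripper_width: -0.2
```

Request:
move_arm --pt "-1 20 36 -10 0 0 0" --pt "-1 40 72 -30 0 0 0" --pt "-1 60 108 -60 0 0 0" --pt "-1 81 148 -90 0 0 0" --pt "-1 81 148 -120 0 0 0"

```text
clock: 2.87
position: [641.8, 119.8, 120.6]
ee_rot: [-0.015, 1.0, 0.001, 0.004]
contact_force: [1.3, 0.9, 0.6]
gripper_width: 0.0
```

Request:
move_arm --pt "-1 0 0 -15 0 0 0" --pt "-1 0 0 -30 0 0 0" --pt "-1 0 0 -30 0 0 0"

```text
clock: 3.12
position: [635.7, 115.7, 84.4]
ee_rot: [-0.013, 1.0, -0.001, -0.004]
contact_force: [-1.0, -0.7, -0.8]
gripper_width: -0.0
```

```bash
python3 - <<'E'
from fit import *
print(readout.read_state()['position'])
for n,x0,y0,x1,y1,f in(('top',340,150,440,225+25,6),('scene',330,150,450,240,6)):
    p=optics.get_image(n);cv2.imwrite(f'pics/{n}1.png',cv2.resize(p['frame'][y0:y1,x0:x1],None,fx=f,fy=f,interpolation=2))
    print(nets.tip_of('plunger_top',p)[:2],nets.tip_of('thumb_plate',p)[:1])
E
```

```text
[635.71616528 115.68022313  84.37476022]
[{'uv': [410.8, 226.2], 'conf': 0.54}] []
[{'uv': [391.8, 204.8], 'conf': 0.48}] [{'uv': [381.2, 189.2], 'conf': 0.9}]
```

View pics/top1.png

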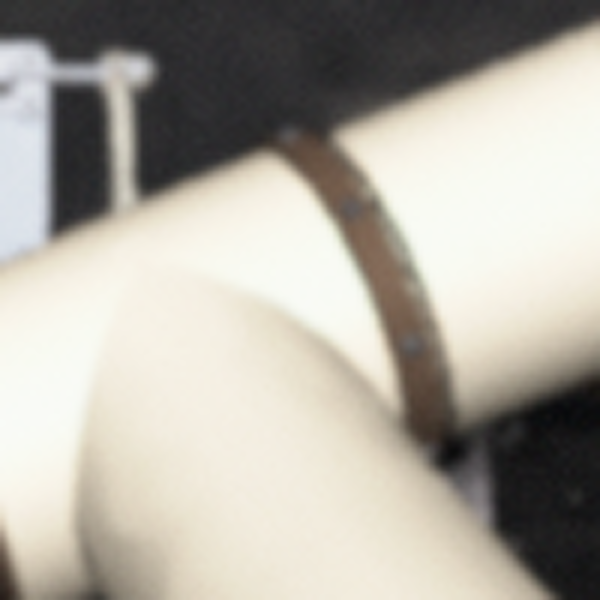

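View pics/scene1.png

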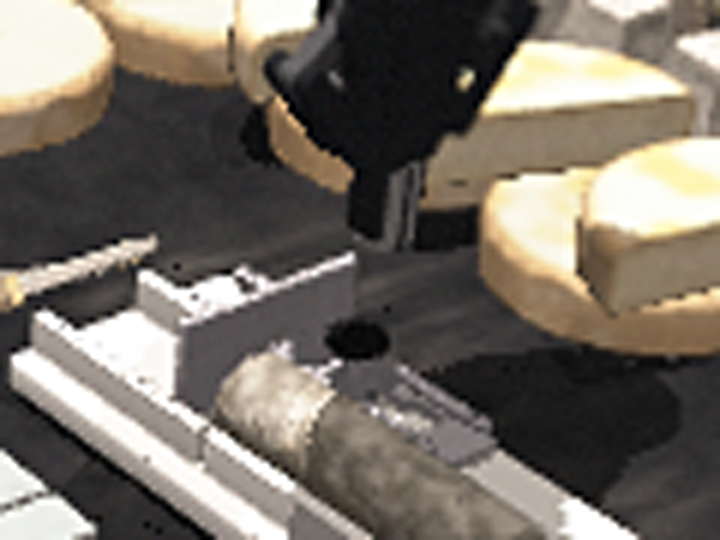

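Request:
move_arm --pt "-1 0 0 0 0 0 0" --pt "-1 0 0 0 0 0 0" --pt "-1 0 0 0 0 0 0"

```text
clock: 3.67
position: [638.2, 115.8, 89.4]
ee_rot: [-0.013, 1.0, 0.0, 0.001]
contact_force: [-0.1, -0.9, -0.8]
gripper_width: 0.2
```

```bash
python3 - <<'E'
from fit import *
q=np.load('q.npy')
s=readout.read_state();P=s['position'];print(P,s['contact_force'])
p=optics.get_image('scene');f=6
im=cv2.resize(p['frame'][150:240,330:450],None,fx=f,fy=f,interpolation=2)
print(nets.tip_of('plunger_top',p)[:2])
def L(a,c): cv2.polylines(im,[((proj(p,a)-[330,150])*f+2.5).astype(int)],True,c,1)
c,sn=np.cos(.026),np.sin(.026)
L([[P[0]+c*a-sn*b,P[1]+sn*a+c*b,P[2]] for a,b in((11,14),(-11,14),(-11,-14),(11,-14))],(0,0,255))
L(W(q,[[7+13*np.cos(a),-58+13*np.sin(a),50] for a in np.linspace(0,6.3,30)]),(255,255,0))
cv2.imwrite('pics/scene2.png',im)
E
```

```text
[638.20516077 115.78949273  89.4376189 ] [-0.11892455 -0.92692435 -0.80978212]
[{'uv': [374.9, 230.9], 'conf': 0.37}]
```

View pics/scene2.png

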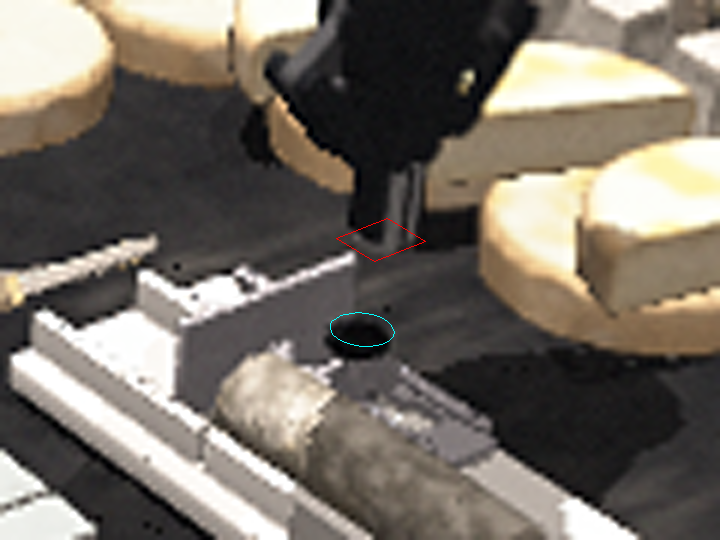

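Request:
move_arm --pt "-1 2 6 0 0 0 0" --pt "-1 2 6 -15 0 0 0" --pt "-1 2 6 -30 0 0 0" --pt "-1 2 6 -35 0 0 0" --pt "-1 2 6 -35 0 0 0"

```text
clock: 4.18
position: [639.0, 121.8, 52.0]
ee_rot: [-0.013, 1.0, -0.001, -0.002]
contact_force: [0.2, 0.3, 0.1]
gripper_width: -0.1
```

Request:
move_arm --pt "-1 0 0 -3 0 0 0" --pt "-1 0 0 -6 0 0 0" --pt "-1 0 0 -8 0 0 0" --pt "-1 0 0 -8 0 0 0" --pt "-1 0 0 -8 0 0 0"

```text
clock: 4.6
position: [640.9, 122.2, 46.8]
ee_rot: [-0.014, 1.0, 0.0, 0.001]
contact_force: [0.2, 0.9, 2.7]
gripper_width: -0.0
```

Request:
move_arm --pt "-1 0 0 -2 0 0 0" --pt "-1 0 0 -4 0 0 0" --pt "-1 0 0 -5 0 0 0" --pt "-1 0 0 -5 0 0 0" --pt "-1 0 0 -5 0 0 0"

```text
clock: 5.02
position: [640.9, 122.2, 42.0]
ee_rot: [-0.014, 1.0, 0.0, 0.001]
contact_force: [-0.7, 0.6, 6.9]
gripper_width: -0.5
```

Plunger is fully down (z=42, 6.9 N). I'll add slight preload, then slide forward.

Request:
move_arm --pt "-1 2 0 -1 0 0 0" --pt "-1 5 0 -1 0 0 0" --pt "-1 8 0 -1 0 0 0" --pt "-1 10 0 -1 0 0 0" --pt "-1 10 0 -1 0 0 0"

```text
clock: 5.43
position: [645.3, 121.4, 41.7]
ee_rot: [-0.013, 1.0, -0.001, -0.005]
contact_force: [-14.8, 3.1, 20.4]
gripper_width: -0.0
```

Request:
move_arm --pt "-1 0 0 0 0 0 0" --pt "-1 0 0 0 0 0 0"

```text
clock: 5.6
position: [645.3, 121.4, 41.7]
ee_rot: [-0.013, 1.0, -0.001, -0.005]
contact_force: [-13.7, 2.8, 19.7]
gripper_width: 0.1
```

```bash
python3 - <<'E'
from fit import *
p=optics.get_image('scene');f=6
cv2.imwrite('pics/scene3.png',cv2.resize(p['frame'][150:240,330:450],None,fx=f,fy=f,interpolation=2))
E
```

```text
(no output)
```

View pics/scene3.png

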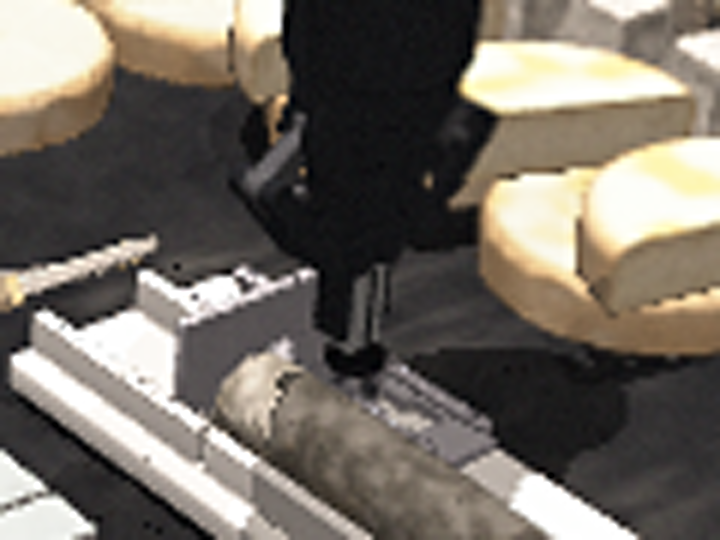

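Request:
move_arm --pt "-1 0 0 1 0 0 0" --pt "-1 2 0 1 0 0 0" --pt "-1 4 0 1 0 0 0" --pt "-1 4 0 1 0 0 0"

```text
clock: 5.98
position: [649.4, 121.1, 41.7]
ee_rot: [-0.013, 1.0, -0.001, -0.005]
contact_force: [-11.5, 1.1, 16.0]
gripper_width: -0.1
```

Request:
move_arm --pt "-1 2 0 1 0 0 0" --pt "-1 4 0 1 0 0 0" --pt "-1 6 0 1 0 0 0" --pt "-1 6 0 1 0 0 0"

```text
clock: 6.32
position: [658.5, 121.3, 41.6]
ee_rot: [-0.013, 1.0, -0.001, -0.002]
contact_force: [-2.0, -0.4, 5.3]
gripper_width: 0.2
```

```bash
python3 - <<'E'
from fit import *
p=optics.get_image('scene');f=6
cv2.imwrite('pics/scene4.png',cv2.resize(p['frame'][150:240,330:450],None,fx=f,fy=f,interpolation=2))
E
```

```text
(no output)
```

View pics/scene4.png

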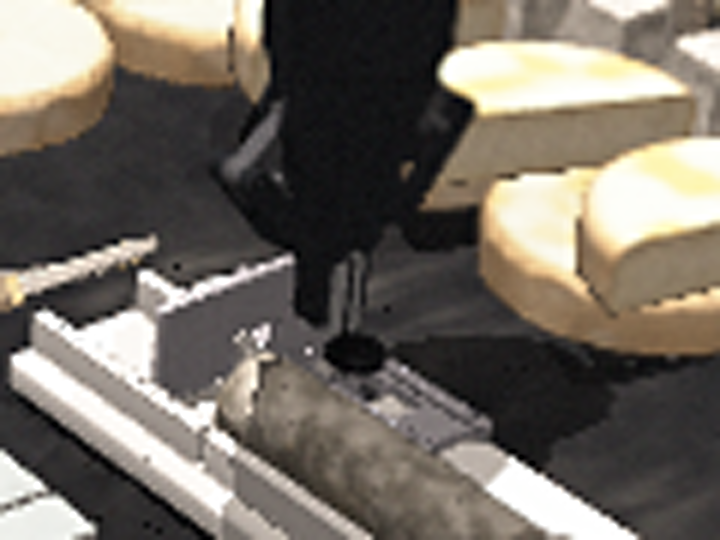

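Request:
move_arm --pt "-1 3 0 0 0 0 0" --pt "-1 6 0 0 0 0 0" --pt "-1 9 0 0 0 0 0" --pt "-1 12 0 0 0 0 0" --pt "-1 12 0 0 0 0 0"

```text
clock: 6.78
position: [672.1, 121.6, 40.9]
ee_rot: [-0.013, 1.0, -0.0, -0.001]
contact_force: [-3.5, -0.0, 0.5]
gripper_width: -0.1
```

Request:
move_arm --pt "-1 2 0 0 0 0 0" --pt "-1 4 0 0 0 0 0" --pt "-1 5 0 0 0 0 0" --pt "-1 5 0 0 0 0 0"

```text
clock: 7.12
position: [676.9, 121.8, 41.0]
ee_rot: [-0.013, 1.0, -0.0, -0.0]
contact_force: [-2.7, 0.3, -1.4]
gripper_width: -0.1
```

Request:
move_arm --pt "-1 1 0 0 0 0 0" --pt "-1 2 0 0 0 0 0" --pt "-1 3 0 0 0 0 0" --pt "-1 3 0 0 0 0 0"

```text
clock: 7.45
position: [681.2, 122.0, 42.0]
ee_rot: [-0.014, 1.0, 0.0, 0.001]
contact_force: [-0.8, 1.0, -2.1]
gripper_width: -0.0
```

Request:
move_arm --pt "-1 1 0 0 0 0 0" --pt "-1 2 0 0 0 0 0" --pt "-1 2 0 0 0 0 0"

```text
clock: 7.7
position: [682.6, 122.0, 42.1]
ee_rot: [-0.013, 1.0, 0.0, 0.001]
contact_force: [-1.1, -0.2, -0.8]
gripper_width: -0.1
```

```bash
python3 - <<'E'
from fit import *
p=optics.get_image('scene');f=6
cv2.imwrite('pics/scene5.png',cv2.resize(p['frame'][150:240,330:450],None,fx=f,fy=f,interpolation=2))
E
```

```text
(no output)
```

View pics/scene5.png

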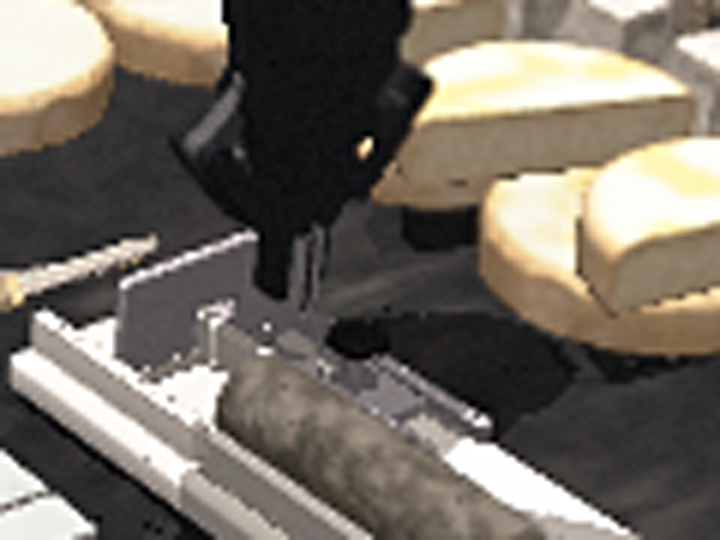

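Request:
move_arm --pt "-1 1 0 0 0 0 0" --pt "-1 2 0 0 0 0 0" --pt "-1 2 0 0 0 0 0"

```text
clock: 8.0
position: [682.7, 122.0, 42.1]
ee_rot: [-0.013, 1.0, -0.0, -0.001]
contact_force: [-6.6, 0.7, 5.0]
gripper_width: -0.1
```

Request:
move_arm --pt "-1 -7 0 0 0 0 0" --pt "-1 -7 0 30 0 0 0" --pt "-1 -7 0 70 0 0 0" --pt "-1 -40 10 90 0 0 0" --pt "-1 -75 20 90 0 0 0"

```text
clock: 8.42
position: [614.0, 143.1, 138.1]
ee_rot: [-0.013, 1.0, 0.002, 0.008]
contact_force: [0.2, 1.5, -0.1]
gripper_width: 0.1
```

Request:
move_arm --pt "-1 -38 8 0 0 0 0" --pt "-1 -76 16 0 0 0 0" --pt "-1 -114 24 0 0 0 0" --pt "-1 -150 33 0 0 0 0" --pt "-1 -150 33 0 0 0 0"

```text
clock: 8.83
position: [453.8, 174.5, 132.2]
ee_rot: [-0.015, 1.0, 0.0, -0.001]
contact_force: [-0.5, 0.3, 0.5]
gripper_width: 0.1
```

```bash
python3 - <<'E'
from fit import *
print(readout.read_state()['position'])
for n,x0,y0,x1,y1,f in(('top',350,160,450,310,4),('scene',330,150,450,260,6)):
    p=optics.get_image(n);cv2.imwrite(f'pics/{n}6.png',cv2.resize(p['frame'][y0:y1,x0:x1],None,fx=f,fy=f,interpolation=2))
    for t in('feed_log','stop_face','plunger_top'):
        print(n,t,[(r['conf'],r['uv'],atz(p,r['uv'],50 if t[0]=='p' else 22).round(1)) for r in nets.tip_of(t,p)[:2]])
E
```

```text
[453.78887381 174.54967845 132.1871556 ]
top feed_log [(0.7, [386.3, 258.5], array([557.7, 177.4,  22. ]))]
top stop_face [(0.75, [383.9, 201.2], array([690.9, 182.3,  22. ])), (0.24, [414.4, 226.8], array([632.2, 112.8,  22. ]))]
top plunger_top [(0.58, [413.1, 225.3], array([629.3, 121.7,  50. ]))]
scene feed_log [(0.81, [390.9, 235.4], array([566.3, 177.9,  22. ]))]
scene stop_face [(0.84, [357.2, 210.1], array([694.7, 175.8,  22. ]))]
scene plunger_top [(0.71, [372.6, 224.2], array([594.6, 212.2,  50. ])), (0.65, [389.7, 206.1], array([631.8, 127.1,  50. ]))]
```

View pics/scene6.png

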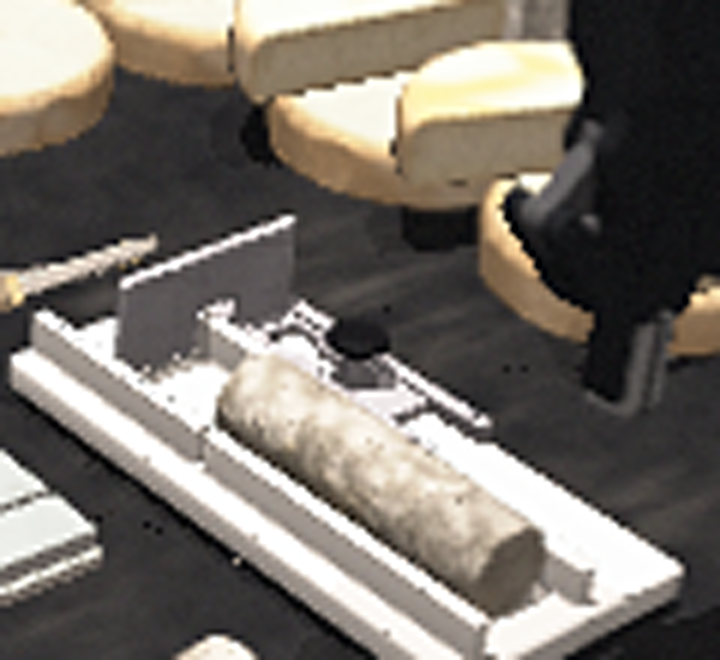

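View pics/top6.png

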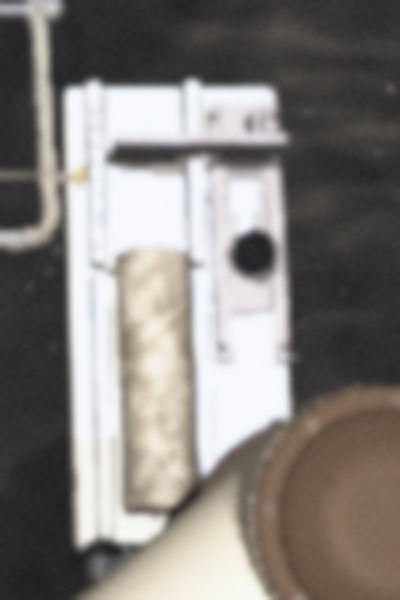

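Request:
move_arm --pt "-1 0 1 -30 0 0 0" --pt "-1 0 1 -60 0 0 0" --pt "-1 0 1 -85 0 0 0" --pt "-1 0 1 -97 0 0 0" --pt "-1 0 1 -97 0 0 0"

```text
clock: 9.65
position: [457.8, 174.2, 31.6]
ee_rot: [-0.013, 1.0, -0.002, -0.003]
contact_force: [-0.5, 0.3, 0.4]
gripper_width: -0.1
```

Request:
move_arm --pt "-1 7 0 0 0 0 0" --pt "-1 14 0 0 0 0 0" --pt "-1 21 0 0 0 0 0" --pt "-1 28 1 0 0 0 0" --pt "-1 28 1 0 0 0 0"

```text
clock: 10.07
position: [489.1, 177.4, 35.7]
ee_rot: [-0.013, 1.0, 0.001, 0.001]
contact_force: [-0.3, 0.3, 0.1]
gripper_width: -0.0
```

Request:
move_arm --pt "-1 5 0 0 0 0 0" --pt "-1 10 0 0 0 0 0" --pt "-1 15 0 0 0 0 0" --pt "-1 20 0 0 0 0 0" --pt "-1 20 0 0 0 0 0"

```text
clock: 10.48
position: [508.4, 177.3, 34.8]
ee_rot: [-0.013, 1.0, 0.0, 0.001]
contact_force: [-0.1, -0.3, 0.4]
gripper_width: 0.3
```

Request:
move_arm --pt "-1 5 0 0 0 0 0" --pt "-1 10 0 0 0 0 0" --pt "-1 15 1 0 0 0 0" --pt "-1 18 1 0 0 0 0" --pt "-1 18 1 0 0 0 0"

```text
clock: 10.9
position: [526.3, 178.2, 34.7]
ee_rot: [-0.013, 1.0, 0.0, 0.001]
contact_force: [0.5, 0.6, -0.3]
gripper_width: 0.1
```

Request:
move_arm --pt "-1 2 0 0 0 0 0" --pt "-1 4 0 0 0 0 0" --pt "-1 6 0 0 0 0 0" --pt "-1 6 0 0 0 0 0"

```text
clock: 11.23
position: [531.5, 177.9, 34.8]
ee_rot: [-0.013, 1.0, 0.0, 0.0]
contact_force: [-0.6, -0.4, 0.3]
gripper_width: -0.3
```

```bash
python3 - <<'E'
from fit import *
p=optics.get_image('scene');f=6
cv2.imwrite('pics/scene7.png',cv2.resize(p['frame'][150:250,330:450],None,fx=f,fy=f,interpolation=2))
E
```

```text
(no output)
```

View pics/scene7.png

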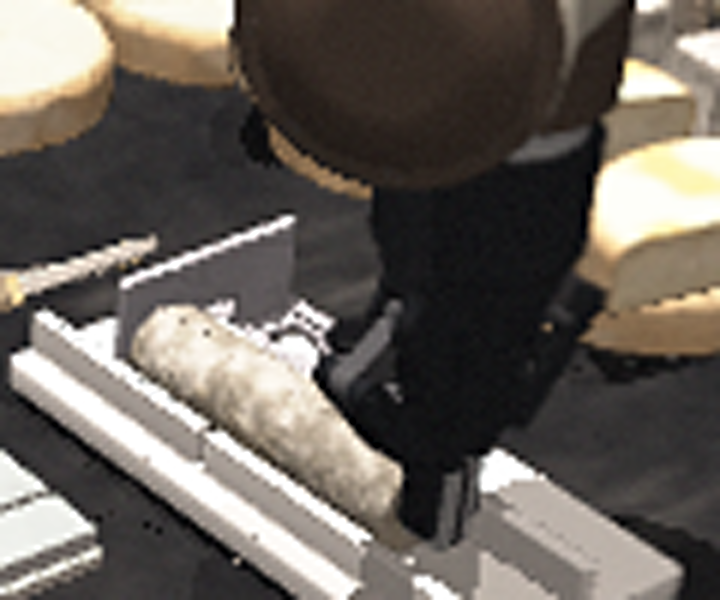

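Request:
move_arm --pt "-1 1 0 0 0 0 0" --pt "-1 2 0 0 0 0 0" --pt "-1 3 0 0 0 0 0" --pt "-1 3 0 0 0 0 0"

```text
clock: 11.62
position: [534.2, 177.9, 34.7]
ee_rot: [-0.013, 1.0, 0.0, 0.0]
contact_force: [-1.3, -0.1, 0.3]
gripper_width: -0.0
```

Request:
move_arm --pt "-1 1 0 0 0 0 0" --pt "-1 2 0 0 0 0 0" --pt "-1 3 0 0 0 0 0" --pt "-1 3 0 0 0 0 0"

```text
clock: 11.95
position: [537.4, 177.9, 34.8]
ee_rot: [-0.013, 1.0, 0.0, 0.0]
contact_force: [-1.0, -0.8, 1.0]
gripper_width: -0.1
```

Request:
move_arm --pt "-1 1 0 0 0 0 0" --pt "-1 2 0 0 0 0 0" --pt "-1 2 0 0 0 0 0"

```text
clock: 12.2
position: [537.8, 177.6, 34.7]
ee_rot: [-0.013, 1.0, -0.0, -0.001]
contact_force: [-5.3, 1.3, 3.8]
gripper_width: 0.2
```

Request:
move_arm --pt "-1 1 0 0 0 0 0" --pt "-1 2 0 0 0 0 0" --pt "-1 2 0 0 0 0 0"

```text
clock: 12.45
position: [538.0, 177.3, 34.7]
ee_rot: [-0.013, 1.0, -0.001, -0.003]
contact_force: [-10.3, 2.1, 7.1]
gripper_width: 0.3
```

Solid stop at 537.8, as predicted (~537). Backing off and lifting clear.

Request:
move_arm --pt "-1 -6 0 0 0 0 0" --pt "-1 -20 -1 0 0 0 0" --pt "-1 -35 -1 0 0 0 0" --pt "-1 -45 -1 20 0 0 0" --pt "-1 -45 -1 60 0 0 0"

```text
clock: 12.87
position: [491.8, 174.9, 91.1]
ee_rot: [-0.013, 1.0, -0.003, -0.005]
contact_force: [0.4, 1.1, -0.9]
gripper_width: -0.1
```

Request:
move_arm --pt "-1 0 -20 30 0 0 0" --pt "-1 -10 -60 50 0 0 0" --pt "-1 -20 -100 70 0 0 0" --pt "-1 -30 -140 80 0 0 0" --pt "-1 -30 -180 90 0 0 0"

```text
clock: 13.28
position: [466.0, 3.8, 184.5]
ee_rot: [-0.014, 1.0, 0.001, 0.002]
contact_force: [1.0, 0.6, -0.8]
gripper_width: -0.3
```

Request:
move_arm --pt "-1 0 -40 0 0 0 0" --pt "-1 0 -80 0 0 0 0" --pt "-1 0 -120 0 0 0 0" --pt "-1 0 -150 0 0 0 0" --pt "-1 0 -150 0 0 0 0"

```text
clock: 13.7
position: [466.8, -149.4, 183.1]
ee_rot: [-0.011, 1.0, -0.001, 0.001]
contact_force: [0.9, 0.7, 0.1]
gripper_width: -0.2
```

```bash
python3 - <<'E'
from fit import *
print(readout.read_state()['position'])
for n,x0,y0,x1,y1,f in(('top',350,160,450,310,4),('scene',330,150,450,250,6)):
    p=optics.get_image(n);cv2.imwrite(f'pics/{n}8.png',cv2.resize(p['frame'][y0:y1,x0:x1],None,fx=f,fy=f,interpolation=2))
    for t in('feed_log','stop_face','plunger_top','spare_log'):
        print(n,t,[(r['conf'],r['uv'],atz(p,r['uv'],50 if t[0]=='p' else 22*(t[0]!='s' or t[1]=='t')).round(1)) for r in nets.tip_of(t,p)[:2]])
E
```

```text
[ 466.8448521  -149.35873231  183.0557    ]
top feed_log [(0.59, [384.7, 232.7], array([616.9, 180.8,  22. ]))]
top stop_face [(0.68, [385.0, 201.6], array([690. , 179.7,  22. ]))]
top plunger_top [(0.57, [412.4, 225.7], array([628.4, 123.2,  50. ]))]
top spare_log [(0.68, [306.3, 281.2], array([504.6, 356.4,   0. ]))]
scene feed_log [(0.82, [376.1, 223.6], array([622.4, 175.1,  22. ]))]
scene stop_face [(0.55, [355.8, 210.4], array([695.5, 179.6,  22. ]))]
scene plunger_top [(0.64, [392.9, 202.4], array([640.5, 108.9,  50. ]))]
scene spare_log [(0.78, [344.8, 287.3], array([503.3, 357.2,   0. ]))]
```

View pics/scene8.png

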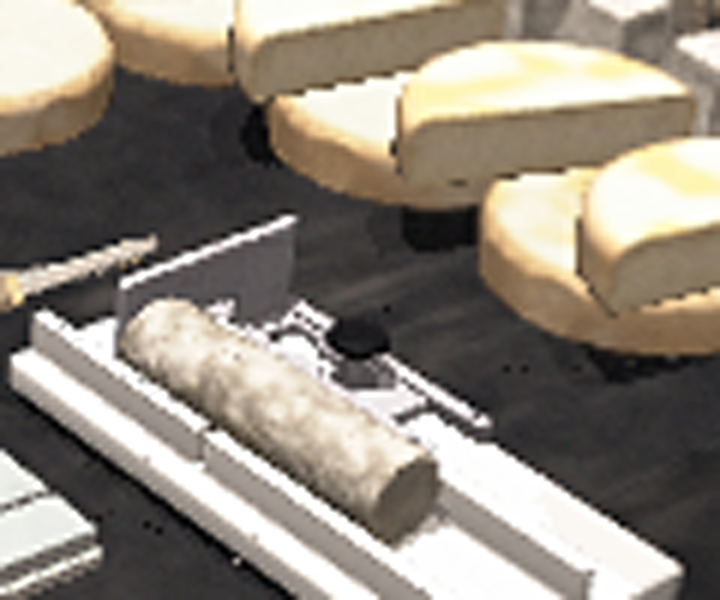

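View pics/top8.png

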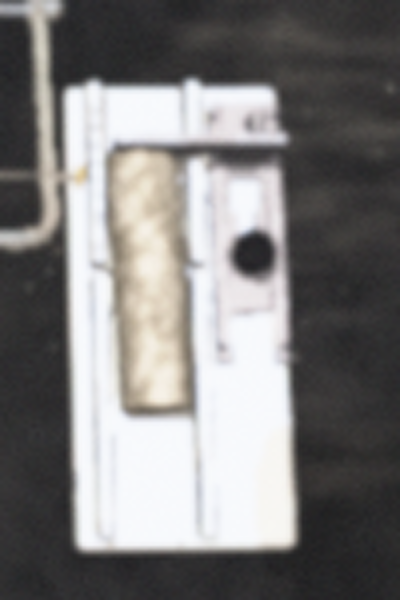

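```bash
python3 -c "
from bench import workorder
print(workorder.job_done())"
```

```text
the job is handed in; nothing more can be done
None
```

The portioner is set to its long cut, the log rests against the stop, and I handed the job in at about 14 s.

- **Stop:** I pressed the plunger fully down (TCP at 42 mm, about 7 N) and pushed the thumb plate about 37 mm along. It then stayed put as the pushing force rose to 6.6 N. Both pictures show the plunger up and the stop at the long setting.
- **Log:** I pushed it from behind until it came up solid at TCP x = 538 mm, where I had expected about 537. The push reached about 10 N there. After I backed the arm away, both pictures showed its front end against the stop face.
- **Other cheeses:** The arm did not go near them. For the spare log, the networks' readings moved up to about 10 mm from the first pictures in x. I put that down to their noise, as nothing touched it. I did not measure the drum and brick again.
- **Disagreements:** The two cameras put the same points a few mm apart, up to about 5 mm along the trough for the stop face and log. The networks also gave some stray plunger positions. I relied on the contact forces and the pictures instead.
- **Log angle:** It sits very slightly turned within the trough's side play.

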